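Spacer sticks under the next drying panel

ROBOT

A 6-joint arm with a two-finger parallel gripper is mounted at the origin on a cart in front of the work surface, level with it; the furniture and walls round the work are solid. World frame = base frame: x ahead of the robot, y to its left, z up, the work surface at z = 0. Lengths are in m, angles in rad, forces in N, time in s.
With the tool pointing down it reaches from about 0.375 to 0.9 m from the base axis. Payload 3.1 kg.
Tool frame: the origin (TCP) lies at the very end of the fingers, on their centre line; the grasp point (between the pads) lies 19 mm behind it (manip.pinch_z is the distance from the TCP to the grasp point, in m); z points along the fingers, y is the line along which they close (so a half turn about z gives the same grasp; the last joint's range is limited). The gripper opens to 85 mm and grips with 20 to 120 N. Pads are 22 mm wide; open, the fingers measure 114 mm over their backs; the gripper's body (76 mm by 85 mm) begins 54 mm behind the grasp point. The pads swing forward as they close: fully open they stand 13 mm farther back than shut.
Start: joints at [-1.353, 0.527, 1.433, -0, 1.181, -0.178], TCP at [0.242, -0.576, 0.231] pointing down, gripper open.
Joint ranges: [-3.08, 3.08], [-0.75, 2.2], [0.22, 2.44], [-1.43, 4.57], [0, 2.65], [-2.85, 2.85]. Speed limits (rad/s): [2.79, 2.79, 3.14, 3.14, 3.14, 3.14].

INTERFACE

Orientations are given as a unit quaternion [x, y, z, w].
In Python, from station import manip gives the robot as it stands.
- The arm moves only by the tool servo_tool, never from a script. Its argument "commands" is one flat list of numbers, 7 for each row, row after row: the shift along the tool's x, y, z each as a share of 500 mm, from -1 to 1, then the turn, a rotation vector about the tool's x, y, z each as a share of 360 degrees, from -1 to 1, then the opening, from -1 (shut) to 1 (fully open). In form: [dx, dy, dz, rx, ry, rz, claw, dx, dy, dz, rx, ry, rz, claw, ...]. A call has 1 to 12 rows; each row shifts and turns the commanded pose from where the row before left it, along the tool's axes as they then stand; what a row does not reach is not made up. A row lasts 1/12 s, in which the tool goes at most 41.7 mm and 7.16 degrees, less where a joint would pass 70% of its speed; a pose out of reach is approached as far as the arm can. A call with a number of a shift or a turn outside -1 to 1 is refused whole. A call with a gripper value outside its range is refused whole. The fingers move at their own pace and stop on an object; "force" is the grip in N (left out, the last holds). Time passes only in rows, so rows that do not move let the fingers close. It gives the time, the measured TCP pose, the force, the opening and the grip force at its end, in the units of the state.
- manip.sense(): the state, without advancing time (a new reading comes with each control period).
- manip.snapshot(name): name is "scene" or "side" or "wrist"; returns a dict with "img" (420x560x3 uint8, red, green, blue), "mtx" (3x3 intrinsics, pixels), "distortion" ([k1, k2, p1, p2, k3] as OpenCV has them; the pictures are not rectified), "world_to_cam" (4x4, takes a point from world to camera coordinates). Camera axes: x right, y up, looking along -z (the intrinsics and any distortion apply to the point x, -y, -z); pixel columns grow to the right and rows downward; lengths in m; the calibration is good to about 2 mm. A picture is of the moment at which its call begins. There is no depth.
- manip.sign_off(): hands the job in; it is judged then, once.
Trained networks look in a picture, given as the dict that the camera call returned (one of the last four; its "shot" number tells which), for a name from the list of things; names that differ only in an ending like _2 or _b are one class to them, and where a whole thing is asked for, a point or a joint stands for the part that bears it (a point fixed in the world has none). Each returns a list of dicts, best first, with "conf" (0 to 1); they miss things now and then, are a little off and sometimes report something else, mostly with a low value. They report only what shows in the picture. A call takes as long as a camera call.
- manip.look_for(picture, query): "box" ([left, top, width, height] in pixels, round what is visible of it).
- manip.silhouettes(picture, query): "pixels" (420x560 bool, what is visible of it) and "box" ([left, top, width, height] in pixels, round what is visible of it).
The state is a dict: "t": time; "q": joint angles; "qd": joint speeds; "tau": joint torques, N m; "tcp_pos": TCP position; "tool_rot": TCP orientation; "force": force on the tool from outside, world axes, zero at the start; "ft_torque": the same for the moment, N m; "finger_gap": opening from 0.0 (shut) to 1.0 (fully open); "gripper_force": force on a finger pad.
Only numpy, scipy, OpenCV 4.12 (cv2) and the standard library are available. Lean on these libraries where they do the work, as an engineer would, in place of code of your own. Each camera call takes 0.05 s, during which the arm holds its last target. There are 200 camera calls.

TASK

Lay the two equal thick spacer sticks on the lower panel in the drying stand, one near each end of it (centred roughly 60 mm either side of its middle) and straight across its width, not the thin lath. Then slide the upper panel off the ledge onto the sticks so that it rests flat on both, squarely above the lower panel and clear of the ledge. Don't tip the upper panel up, and don't knock the other things on the bench about.

Things in the scene. Friction and masses are not known exactly. Their poses are not given: they have to be found in the camera images.
- stand: wooden drying stand fixed to the bench, 200 mm (its x) by about 280 mm (its y), origin on the bench under its middle. Its +y half (y 5 to 135 mm) is a raised loading ledge, top 60.5 mm above the bench, open on all sides. In its -y half the lower panel lies centred at y = -70 mm on two low bearers, held by two low end stops at the -y end (y -144 to -132 mm, 36 mm tall) that stay below that panel's top
- lower_panel: plywood panel with pale lipped edges, 180 (x) x 120 (y) x 18 (z) mm, 0.35 kg, lying in the stand with its underside 24 mm and its top 42 mm above the bench, loosely held between the end stops and the ledge's legs; origin at the centre of its underside, axes roughly those of the stand. Its edge is 15 mm short of the ledge
- upper_panel: an equal panel, 180 (x) x 120 (y) x 18 (z) mm, 0.18 to 0.35 kg, lying flat and a little askew on the ledge; too wide to grasp but slides easily when pushed at its edge; origin at the centre of its underside. On two spacers its underside is 58 mm above the bench, 2.5 mm below the ledge top, so it can be slid from the ledge onto them along the stand's -y
- spacer_a: plain pale wooden stick, 20 wide (x) x 110 long (y) x 16 thick (z) mm, one of two equal ones; starts flat on the bench right of the stand; origin at the centre of its underside
- spacer_b: plain pale wooden stick, 20 wide (x) x 110 long (y) x 16 thick (z) mm, one of two equal ones; starts flat on the bench right of the stand; origin at the centre of its underside
- thin_lath: a thin lath of the same wood, 20 x 110 x only 8 mm thick: no use as a spacer; lies among the spacers; origin at the centre of its underside
- blue_tape: bystander: small roll of dark tape lying flat, 53x51x19 mm, loose; origin at the centre of its underside
- glue_bottle: bystander: standing glue bottle, 61 mm across, 214 mm tall, just behind the row of spacers; behind it a plywood shelf overhangs the bench (from 0.72 m ahead of the robot), and a tall scroll saw with a gooseneck lamp stands along the right (everything beyond 0.2 m to the right): carry things round these, loose; origin at the centre of its underside
- offcut_1: bystander: flat offcut of dark pressed plastic, 43x81x11 mm, loose; origin at the centre of its underside
- pliers_red: bystander: pliers with red handles, 56x178x12 mm, loose; origin at the centre of its underside
- sanding_block: bystander: cork sanding block, 62x115x34 mm, loose; origin at the centre of its underside
- mug: bystander: white mug, 83x113x93 mm, handle to one side, loose; origin at the centre of its underside
- spring_clamp_b: bystander: black spring clamp, 54x102x14 mm, loose; origin at the centre of its underside

How it is judged:
On the way:
1. both spacers lie flat across the lower panel, one near each end, let go, with the upper panel still on the ledge (((x of spacer_a in the frame of lower_panel between -0.083 and -0.04 m and y of spacer_a in the frame of lower_panel between -0.02 and 0.02 m and z of spacer_a in the frame of lower_panel between 0.015 and 0.021 m and angle between the y axis of each of spacer_a, spacer_b and the y axis of lower_panel, either way round below 0.2 rad and angle between each of spacer_a, spacer_b's own z axis and vertical below 0.06 rad and x of spacer_b in the frame of lower_panel between 0.04 and 0.083 m and y of spacer_b in the frame of lower_panel between -0.02 and 0.02 m and z of spacer_b in the frame of lower_panel between 0.015 and 0.021 m) or (x of spacer_b in the frame of lower_panel between -0.083 and -0.04 m and y of spacer_b in the frame of lower_panel between -0.02 and 0.02 m and z of spacer_b in the frame of lower_panel between 0.015 and 0.021 m and angle between the y axis of each of spacer_b, spacer_a and the y axis of lower_panel, either way round below 0.2 rad and angle between each of spacer_b, spacer_a's own z axis and vertical below 0.06 rad and x of spacer_a in the frame of lower_panel between 0.04 and 0.083 m and y of spacer_a in the frame of lower_panel between -0.02 and 0.02 m and z of spacer_a in the frame of lower_panel between 0.015 and 0.021 m)) and contact force between the fingers and spacer_a below 0.1 N and contact force between the fingers and spacer_b below 0.1 N and contact force between upper_panel and stand above 0.2 N), for 0.2 s.
At the end, for the whole second after the job is handed in: Spacers flat on the lower panel, one each side, 40 to 83 mm from its middle, within 20 mm across, 0.2 rad of straight across; upper panel still on both, level within 0.03 rad, within 18 mm and 0.12 rad of the lower, touching neither it nor the stand; lower panel moved under 15 mm (((x of spacer_a in the frame of lower_panel between -0.083 and -0.04 m and y of spacer_a in the frame of lower_panel between -0.02 and 0.02 m and z of spacer_a in the frame of lower_panel between 0.015 and 0.021 m and angle between the y axis of each of spacer_a, spacer_b and the y axis of lower_panel, either way round below 0.2 rad and angle between each of spacer_a, spacer_b's own z axis and vertical below 0.06 rad and x of spacer_b in the frame of lower_panel between 0.04 and 0.083 m and y of spacer_b in the frame of lower_panel between -0.02 and 0.02 m and z of spacer_b in the frame of lower_panel between 0.015 and 0.021 m) or (x of spacer_b in the frame of lower_panel between -0.083 and -0.04 m and y of spacer_b in the frame of lower_panel between -0.02 and 0.02 m and z of spacer_b in the frame of lower_panel between 0.015 and 0.021 m and angle between the y axis of each of spacer_b, spacer_a and the y axis of lower_panel, either way round below 0.2 rad and angle between each of spacer_b, spacer_a's own z axis and vertical below 0.06 rad and x of spacer_a in the frame of lower_panel between 0.04 and 0.083 m and y of spacer_a in the frame of lower_panel between -0.02 and 0.02 m and z of spacer_a in the frame of lower_panel between 0.015 and 0.021 m)) and z of upper_panel in the frame of lower_panel between 0.031 and 0.037 m and horizontal distance between upper_panel and lower_panel below 0.018 m and angle between the x axis of upper_panel and the x axis of lower_panel, either way round below 0.12 rad and angle between upper_panel's own z axis and vertical below 0.03 rad and contact force between upper_panel and spacer_a above 0.2 N and contact force between upper_panel and spacer_b above 0.2 N and contact force between upper_panel and stand below 0.1 N and contact force between upper_panel and lower_panel below 0.1 N and linear speed of upper_panel below 0.02 m/s and distance of lower_panel from where it was at the start of the episode below 0.015 m).
It fails at once if the upper panel is tipped by more than 0.35 rad (angle between upper_panel's own z axis and vertical above 0.35 rad).
It fails at once if a bystander is moved by more than 40 mm (distance of any of blue_tape, glue_bottle, offcut_1, pliers_red, sanding_block, mug, spring_clamp_b from where it was at the start of the episode above 0.04 m).
It also fails if it takes over 69 s, if anything falls off the work surface, if the arm or the gripper's body presses on something with over 40 N, if the wrist force passes 120 N, or if a joint passes its speed limit or range.

## Working session

There is one attempt and no reset: what is moved stays moved. The work goes in short steps, Python scripts to look and compute and a tool call to move; the robot and the scene stay as the last step left them, time stands still between calls to the robot, and variables do not carry over. Pictures are saved under pics/ and viewed, at most 10 in all, crops included, and the job is handed in when it is done.

Besides the shell and the picture viewer there is one more tool, called as name(argument=value, ...) on one line, values as JSON. servo_tool: Moves the arm, as the interface text tells. Its arguments: {"type":"object","properties":{"commands":{"type":"array"},"force":{"type":"number"}},"required":["commands"]}

```bash
mkdir -p pics; cat > h.py <<'E'
from station import manip
import numpy as np, cv2
def snap(n,f=None):
    s=manip.snapshot(n)
    if f: cv2.imwrite('pics/'+f,cv2.cvtColor(s['img'],cv2.COLOR_RGB2BGR))
    return s
def ray(s,uv):
    uv=np.array(uv,float).reshape(-1,1,2)
    p=cv2.undistortPoints(uv,np.array(s['mtx']),np.array(s['distortion'])).reshape(-1,2)
    d=np.c_[p[:,0],-p[:,1],-np.ones(len(p))]
    T=np.linalg.inv(np.array(s['world_to_cam'])); return T[:3,3],d@T[:3,:3].T
def at(s,uv,z):
    o,d=ray(s,uv); return (o+d*((z-o[2])/d[:,2])[:,None])[:,:2]
def proj(s,P):
    P=np.array(P,float).reshape(-1,3);W=np.array(s['world_to_cam']);c=P@W[:3,:3].T+W[:3,3]
    c=c*[1,-1,-1]
    return cv2.projectPoints(c,np.zeros(3),np.zeros(3),np.array(s['mtx']),np.array(s['distortion']))[0].reshape(-1,2)
E
python3 - <<'E'
from h import *
a=snap('scene','a.png');b=snap('side','b.png')
for s in (a,b):
    T=np.linalg.inv(np.array(s['world_to_cam']));print(T[:3,3].round(3))
    for q in ['spacer_a','thin_lath','upper_panel','lower_panel','stand','glue_bottle','mug']:
        print(q,[(np.round(r['box']).tolist(),round(r['conf'],2)) for r in manip.look_for(s,q)])
print(manip.sense()); print(manip.pinch_z)
E
```

```text
[-0.275 -0.39   1.026]
spacer_a [([302.0, 289.0, 40.0, 29.0], 0.79), ([136.0, 204.0, 48.0, 32.0], 0.6), ([324.0, 261.0, 40.0, 30.0], 0.56)]
thin_lath [([350.0, 240.0, 36.0, 21.0], 0.72)]
upper_panel [([190.0, 188.0, 50.0, 49.0], 0.95)]
lower_panel []
stand [([195.0, 192.0, 46.0, 49.0], 0.51)]
glue_bottle [([339.0, 188.0, 28.0, 48.0], 0.78), ([354.0, 323.0, 44.0, 32.0], 0.39)]
mug [([391.0, 205.0, 35.0, 45.0], 0.76)]
[0.2   1.194 0.973]
spacer_a [([300.0, 178.0, 26.0, 25.0], 0.81), ([342.0, 191.0, 15.0, 23.0], 0.68)]
thin_lath [([268.0, 175.0, 25.0, 20.0], 0.51)]
upper_panel [([239.0, 234.0, 83.0, 52.0], 0.96), ([344.0, 190.0, 13.0, 27.0], 0.58)]
lower_panel [([247.0, 213.0, 77.0, 33.0], 0.81)]
stand [([229.0, 205.0, 95.0, 94.0], 0.92)]
glue_bottle [([239.0, 125.0, 20.0, 75.0], 0.77), ([263.0, 306.0, 41.0, 60.0], 0.51), ([239.0, 232.0, 82.0, 52.0], 0.29)]
mug [([261.0, 133.0, 14.0, 37.0], 0.83)]
{'t': 0.8, 'q': array([-1.35247971e+00,  5.27461181e-01,  1.43266794e+00,  1.45903487e-05,
        1.18140489e+00, -1.78475306e-01]), 'qd': array([ 0.00017892,  0.0009466 , -0.00106244,  0.00119027,  0.00028505,
        0.00132101]), 'tau': array([-9.31389877e-04, -4.42263865e+01, -1.78411996e+01, -1.35716341e-04,
        6.18238209e-04,  2.98489596e-06]), 'tcp_pos': array([ 0.24158265, -0.57641775,  0.2313445 ]), 'tool_rot': array([9.80384536e-01, 1.97094294e-01, 7.33191544e-06, 2.91837060e-05]), 'force': array([-0.47174192, -0.54954005,  0.01706692]), 'ft_torque': array([0.04730833, 0.00670393, 0.01626625]), 'gripper_force': 0.0, 'finger_gap': 0.9955254649925492}
0.0187
```

```bash
python3 - <<'E'
import cv2,numpy as np
a=cv2.imread('pics/a.png');b=cv2.imread('pics/b.png')
A=cv2.resize(a[160:370,110:450],None,fx=2.3,fy=2.3,interpolation=cv2.INTER_CUBIC)
B=cv2.resize(b[110:310,190:380],None,fx=3,fy=3,interpolation=cv2.INTER_CUBIC)
cv2.imwrite('pics/a2.png',A);cv2.imwrite('pics/b2.png',B)
E
```

```text
(no output)
```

View pics/a2.png

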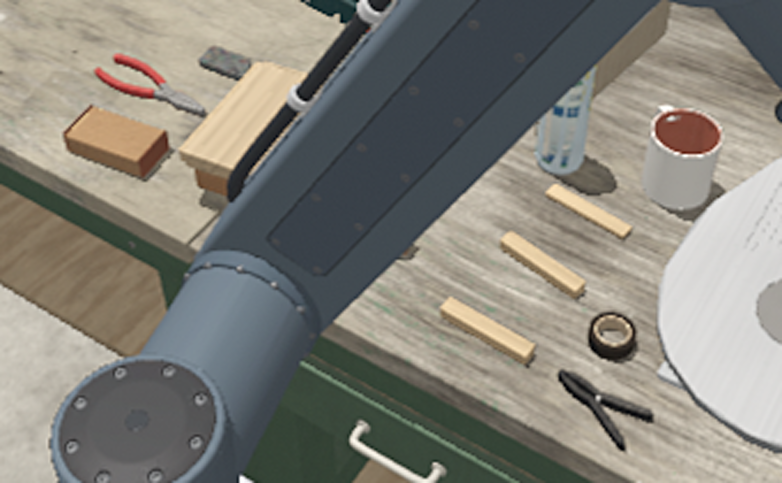

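View pics/b2.png

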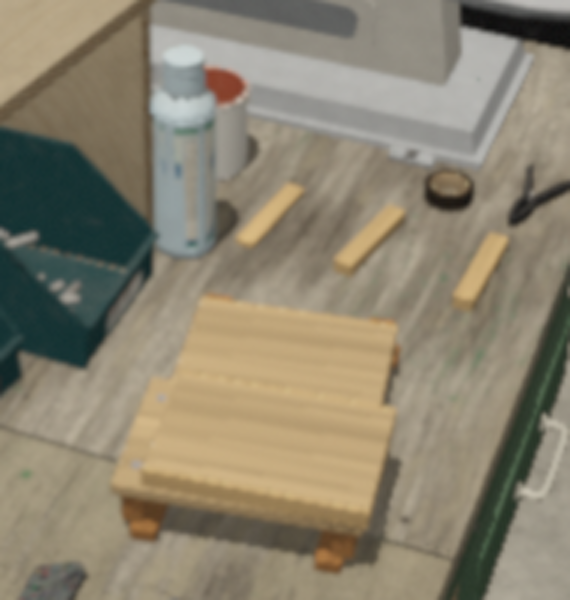

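View a2 shows three sticks at crop (487,330), (542,263) and (588,211), the last of them thinner. View b2 shows the upper panel on the ledge at crop (270,450), with the lower panel behind it at (290,345). Next I'll measure positions from the silhouettes.

```bash
cat >> h.py <<'E'
def rect(s,m,z):
    c=max(cv2.findContours(m.astype(np.uint8),cv2.RETR_EXTERNAL,cv2.CHAIN_APPROX_NONE)[0],key=cv2.contourArea)
    w=at(s,c.reshape(-1,2),z)
    (cx,cy),(a,b),t=cv2.minAreaRect((w*1000).astype(np.float32))
    if a<b: a,b,t=b,a,t+90
    return np.round([cx,cy,a,b,(t+90)%180-90],1)  # long-axis angle deg
E
python3 - <<'E'
from h import *
for n in('scene','side'):
    s=snap(n)
    for q,z in [('spacer_a',.012),('thin_lath',.006),('upper_panel',.075),('lower_panel',.042),('stand',.06),('mug',.05),('glue_bottle',.1),('blue_tape',.01),('spring_clamp_b',.01),('offcut_1',.01),('pliers_red',.01),('sanding_block',.03)]:
        for r in manip.silhouettes(s,q):
            if r['conf']>.4: print(n,q,round(r['conf'],2),rect(s,r['pixels'],z))
s=snap('side')
# hand-read corners of upper panel top (crop b2/3 + offset)
def c(p): return np.array(p)/3+[190,110]
print('up',at(s,c([(172,375),(395,408),(368,514),(143,474)]),.0785).round(3).tolist())
print('low',at(s,c([(203,298),(397,322)]),.042).round(3).tolist())
print('ledge',at(s,c([(115,488),(153,380)]),.0605).round(3).tolist())
E
```

```text
scene spacer_a 0.9 [536.4 -54.5 115.2  26.3  79.5]
scene spacer_a 0.89 [422.3 -46.5 112.6  30.3  86. ]
scene spacer_a 0.67 [ 406.9 -189.4   96.7   55.2   77.2]
scene thin_lath 0.84 [643.8 -60.9 108.5  24.6  83.5]
scene stand 0.51 [401.8 316.   51.8  26.4 -83.9]
scene mug 0.85 [ 744.5 -129.3  176.8   88.3   14.7]
scene glue_bottle 0.63 [674.2  -2.  178.4  54.3  19.8]
scene blue_tape 0.56 [ 488.9 -163.3   59.5   46.5   24.4]
scene spring_clamp_b 0.89 [ 414.3 -191.2   96.5   50.5   69.2]
scene offcut_1 0.6 [622.8 478.1  69.8  43.  -84. ]
scene pliers_red 0.57 [625.2 476.9  72.5  49.9 -84.5]
scene pliers_red 0.44 [ 786.3 -120.3  181.6   87.1   16.4]
scene sanding_block 0.98 [414.5 479.1 135.7  84.3 -82.6]
side spacer_a 0.82 [540.6 -46.8 125.2  27.2  78.6]
side thin_lath 0.49 [647.4 -53.9 109.6  22.6  81. ]
side upper_panel 0.56 [507.2 318.3 182.6 138.2   7. ]
side lower_panel 0.88 [546.4 168.4 179.9 105.4   7.6]
side stand 0.69 [542.3 376.1 247.6 132.3 -26.2]
side mug 0.58 [ 727.3 -137.8  216.7   44.8  -67.2]
side glue_bottle 0.57 [725.9 -15.2 362.1  59.7 -66.8]
side blue_tape 0.61 [ 490.8 -162.5   72.4   52.7  -73.5]
side offcut_1 0.66 [627.8 478.3  82.2  41.  -85.4]
side pliers_red 0.6 [537.9 532.3 180.2  58.1 -88.6]
side sanding_block 0.66 [424.8 497.7 138.4  64.7 -81.7]
up [[0.608, 0.276], [0.427, 0.245], [0.41, 0.364], [0.584, 0.39]]
low [[0.641, 0.132], [0.468, 0.097]]
ledge [[0.605, 0.396], [0.629, 0.27]]
```

View pics/a.png

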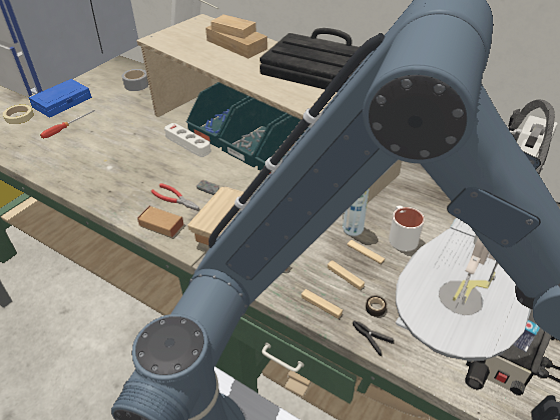

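```bash
python3 - <<'E'
from h import *
s=snap('scene')
print(proj(s,[(.242,-.576,.231),(.35,-.25,.25),(.42,-.05,.25),(.4,-.2,0),(.5,-.2,0),(.4,-.3,.0),(.35,-.35,.25)]).round())
# row planner: straight at cruise
E
```

```text
[[570. 445.]
 [401. 298.]
 [327. 236.]
 [373. 341.]
 [391. 311.]
 [413. 362.]
 [452. 322.]]
```

View a shows the saw table at about (465,285), its near edge around (420,350). I'll rise first, then go inward.

servo_tool(commands=[0,0,-0.07,0,0,0,1,0,0,-0.07,0,0,0,1,0,0,-0.07,0,0,0,1,0.05,-0.056,0,0,0,0,1,0.05,-0.056,0,0,0,0,1,0.05,-0.056,0,0,0,0,1,0.05,-0.056,0,0,0,0,1,0.05,-0.056,0,0,0,0,1,0.05,-0.056,0,0,0,0,1,0.05,-0.056,0,0,0,0,1], force=40)

```text
t: 3.03
tcp_pos: [0.3274, -0.3262, 0.3365]
tool_rot: [0.98, 0.197, 0.0, 0.0]
force: [1.7, 0.4, 0.2]
finger_gap: 0.998
gripper_force: 0.0
```

servo_tool(commands=[0.05,-0.056,0,0,0,0,1,0.05,-0.056,0,0,0,0,1,0.05,-0.056,0,0,0,0,1,0.05,-0.056,0,0,0,0,1,0.05,-0.056,0,0,0,0,1,0.05,-0.056,0,0,0,0,1,0.05,-0.056,0,0,0,0,1,0.05,-0.056,0,0,0,0,1])

```text
t: 3.7
tcp_pos: [0.4253, -0.0423, 0.3367]
tool_rot: [0.98, 0.197, 0.0, 0.0]
force: [-0.4, -0.0, 0.7]
finger_gap: 1.002
gripper_force: 0.0
```

servo_tool(commands=[0,0,0,0,0,-0.019,1,0,0,0,0,0,-0.019,1,0,0,0,0,0,-0.019,1,0,0,0,0,0,-0.019,1,0,0,0,0,0,-0.019,1,0,0,0,0,0,-0.019,1,0,0,0,0,0,-0.019,1,0,0,0,0,0,-0.019,1,0,0,0,0,0,-0.018,1,0,0,0,0,0,0,1])

```text
t: 4.53
tcp_pos: [0.4251, -0.0441, 0.3365]
tool_rot: [0.743, 0.669, 0.0, 0.0]
force: [-0.4, 0.2, -0.9]
finger_gap: 1.003
gripper_force: 0.0
```

```bash
cat >> h.py <<'E'
def st():
    s=manip.sense(); q=s['tool_rot']; th=np.degrees(2*np.arctan2(q[1],q[0]))
    print('t',round(s['t'],2),'tcp',s['tcp_pos'].round(4),'th',th.round(2),'q',q.round(3)[2:],'F',s['force'].round(1),'gap',round(s['finger_gap'],3),'gf',round(s['gripper_force'],1)); return s['tcp_pos'],np.radians(th)
def go(x,y,th_deg=None):
    p,th=st(); d=np.array([x,y])-p[:2]
    print('d m',d.round(4),'dx,dy share',np.round([d@[np.cos(th),np.sin(th)]/.5,d@[np.sin(th),-np.cos(th)]/.5],4))
    if th_deg is not None: print('rz share',round((np.degrees(th)-th_deg)/360,4))
E
python3 - <<'E'
from h import *
st();s=snap('wrist','w1.png');print(np.linalg.inv(s['world_to_cam'])[:3,3])
for q,z in [('spacer_a',.016),('thin_lath',.008)]:
    for r in manip.silhouettes(s,q): print(q,round(r['conf'],2),r['box'],rect(s,r['pixels'],z))
s=snap('scene')
for q,z in [('upper_panel',.07),('lower_panel',.042)]:
    for r in manip.silhouettes(s,q): print(q,round(r['conf'],2),r['box'],rect(s,r['pixels'],z))
E
```

```text
t 4.53 tcp [ 0.4251 -0.0441  0.3365] th 84.04 q [0. 0.] F [-0.4  0.2 -0.9] gap 1.003 gf 0.0
[0.43320142 0.03888029 0.47910158]
spacer_a 0.83 [348.7, 114.6, 24.1, 76.5] [537.1 -53.6 109.3  23.2  78.9]
spacer_a 0.69 [270.9, 119.1, 18.0, 76.5] [424.5 -47.  109.9  19.9  86.4]
thin_lath 0.64 [416.2, 110.5, 26.7, 77.5] [643.5 -60.2 109.3  23.4  83.1]
thin_lath 0.53 [290.5, 0.0, 156.4, 59.1] [635.5 120.2  38.2  18.6   8.4]
upper_panel 0.87 [189.0, 188.9, 68.6, 50.6] [506.5 318.  192.8 133.9   6.4]
lower_panel 0.97 [240.7, 206.6, 63.5, 54.7] [536.7 171.2 191.9 125.8   9.5]
lower_panel 0.51 [347.0, 237.3, 40.3, 27.1] [611.9 -73.3 114.4  30.6  83.5]
```

View pics/w1.png

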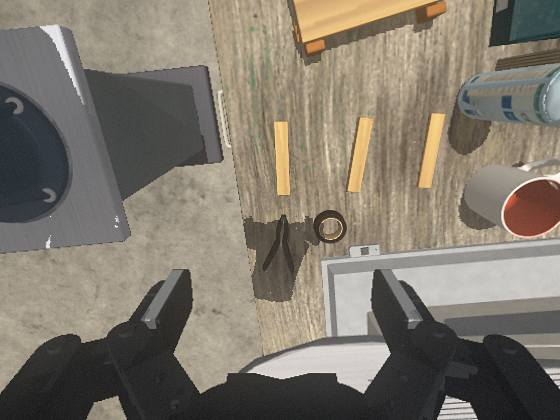

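Wrist view w1 shows the thick spacers at (282,158) and (360,155), the thin lath at (432,150), and the tape at (330,227) well clear. I'll descend on the nearest stick.

servo_tool(commands=[-0.006,0,0.07,0,0,-0.0066,0.2,0,0,0.08,0,0,0,0.2,0,0,0.08,0,0,0,0.2,0,0,0.08,0,0,0,0.2,0,0,0.08,0,0,0,0.2,0,0,0.08,0,0,0,0.2,0,0,0.08,0,0,0,0.2,0,0,0.05,0,0,0,0.2,0,0,0.03,0,0,0,0.2,0,0,0,0,0,0,0.2])

```text
t: 5.67
tcp_pos: [0.4235, -0.0467, 0.0184]
tool_rot: [0.73, 0.684, -0.001, -0.003]
force: [0.7, -0.8, -0.4]
finger_gap: 0.601
gripper_force: 0.0
```

```bash
python3 - <<'E'
from h import *
go(.4245,-.047,86.4);s=snap('wrist','w2.png')
for r in manip.silhouettes(s,'spacer_a'): print(round(r['conf'],2),r['box'],rect(s,r['pixels'],.016))
E
```

```text
t 5.67 tcp [ 0.4235 -0.0467  0.0184] th 86.25 q [-0.001 -0.003] F [ 0.7 -0.8 -0.4] gap 0.601 gf 0.0
d m [ 0.001  -0.0003] dx,dy share [-0.0004  0.002 ]
rz share -0.0004
0.69 [265.0, 157.5, 41.3, 194.7] [424.7 -45.9 111.2  19.8  86.3]
0.58 [450.2, 151.0, 109.2, 202.4] [533.9 -51.9 109.8  30.5  78.8]
```

servo_tool(commands=[0,0.002,0.015,0,0,0,0.2,0,0,0.016,0,0,0,0.2,0,0,0,0,0,0,-1,0,0,0,0,0,0,-1,0,0,0,0,0,0,-1,0,0,0,0,0,0,-1,0,0,0,0,0,0,-1,0,0,0,0,0,0,-1])

```text
t: 6.43
tcp_pos: [0.426, -0.0472, 0.0063]
tool_rot: [0.73, 0.684, 0.0, 0.0]
force: [-0.2, 0.5, 6.3]
finger_gap: 0.217
gripper_force: 39.9
```

servo_tool(commands=[0,0,-0.04,0,0,0,-1,0,0,-0.08,0,0,0,-1,0,0,-0.08,0,0,0,-1,0,0,-0.08,0,0,0,-1,0,0,-0.08,0,0,0,-1,0,0,-0.08,0,0,0,-1,0.07,0.035,0,0,0,0,-1,0.07,0.035,0,0,0,0,-1,0.07,0.035,0,0,0,0,-1,0.07,0.035,0,0,0,0,-1,0,0,0,0,0,-0.017,-1,0,0,0,0,0,-0.017,-1])

```text
t: 7.43
tcp_pos: [0.5051, 0.0902, 0.2255]
tool_rot: [0.649, 0.761, 0.0, 0.0]
force: [-0.6, -0.3, -0.2]
finger_gap: 0.22
gripper_force: 39.3
```

servo_tool(commands=[0,0,0,0,0,0,-1,0,0,0,0,0,0,-1])

```text
t: 7.6
tcp_pos: [0.5041, 0.0882, 0.2255]
tool_rot: [0.653, 0.757, -0.0, -0.0]
force: [-0.4, -0.3, 1.0]
finger_gap: 0.221
gripper_force: 39.3
```

```bash
python3 - <<'E'
from h import *
st();s=snap('wrist','w3.png')
import pickle;pickle.dump(s,open('w3.pkl','wb'))
for q,z in [('spacer_a',.22),('upper_panel',.0785),('lower_panel',.042)]:
    for r in manip.silhouettes(s,q): print(q,round(r['conf'],2),r['box'],rect(s,r['pixels'],z))
im=cv2.imread('pics/w3.png');cv2.imwrite('pics/w3.png',cv2.resize(im,(800,600)))
E
```

```text
t 7.6 tcp [0.5041 0.0882 0.2255] th 98.42 q [-0. -0.] F [-0.4 -0.3  1. ] gap 0.221 gf 39.3
spacer_a 0.67 [305.5, 244.0, 12.2, 11.1] [516.1  99.    6.4   5.8   8.5]
spacer_a 0.62 [258.1, 162.4, 47.7, 206.0] [504.6  80.2 124.3  22.5 -81.6]
lower_panel 0.85 [240.4, 29.0, 201.1, 136.7] [543.4 173.6 180.3 120.2   9.1]
```

View pics/w3.png

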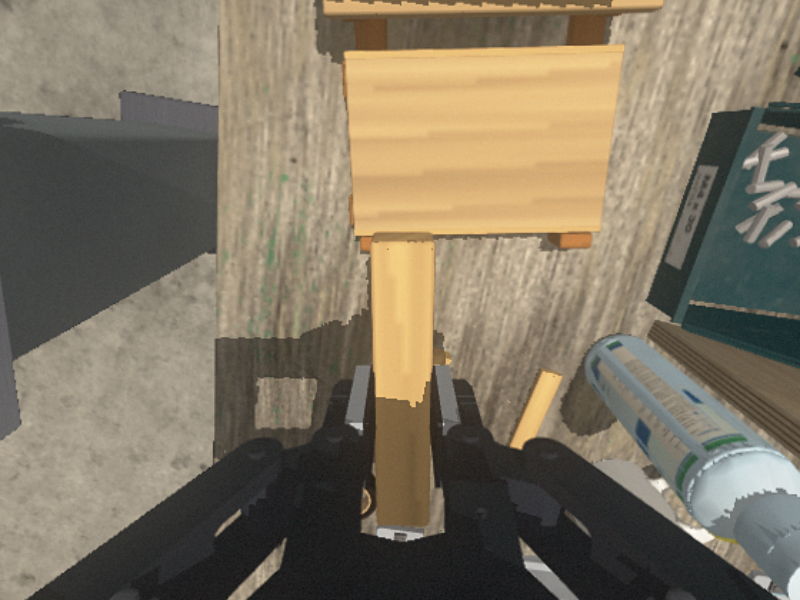

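Wrist view w3 shows the lower panel whole (corners about (345,50), (622,45), (600,230), (357,235)) and the stick held straight. The panel centre is (0.543, 0.174) with yaw 9.1°. I'll carry the stick over.

servo_tool(commands=[0.052,-0.006,0,0,0,-0.002,-1,0.052,-0.006,0,0,0,0,-1,0.052,-0.005,0,0,0,0,-1,0,0,0.07,0,0,0,-1,0,0,0.07,0,0,0,-1,0,0,0.07,0,0,0,-1,0,0,0.07,0,0,0,-1,0,0,0.04,0,0,0,-1,0,0,0,0,0,0,-1,0,0,0,0,0,0,-1])

```text
t: 8.63
tcp_pos: [0.4836, 0.1633, 0.0652]
tool_rot: [0.648, 0.761, -0.001, -0.001]
force: [0.5, 0.9, 0.4]
finger_gap: 0.22
gripper_force: 39.3
```

```bash
python3 - <<'E'
from h import *
go(.4842,.1641,99.1)
E
```

```text
t 8.63 tcp [0.4836 0.1633 0.0652] th 99.19 q [-0.001 -0.001] F [0.5 0.9 0.4] gap 0.22 gf 39.3
d m [0.0006 0.0008] dx,dy share [0.0013 0.0015]
rz share 0.0003
```

servo_tool(commands=[0.001,0.001,0.012,0,0,0,-1,0,0,0.012,0,0,0,-1,0,0,0.008,0,0,0,-1,0,0,0,0,0,0,-1,0,0,0,0,0,0,0,0,0,0,0,0,0,0,0,0,0,0,0,0,0.2,0,0,-0.02,0,0,0,0.2,0,0,-0.06,0,0,0,0.2,0,0,-0.08,0,0,0,0.2,0,0,-0.08,0,0,0,0.2,0,0,-0.08,0,0,0,0.2])

```text
t: 9.63
tcp_pos: [0.4837, 0.1643, 0.2122]
tool_rot: [0.648, 0.762, -0.0, -0.0]
force: [2.1, 0.8, -0.4]
finger_gap: 0.599
gripper_force: 0.0
```

```bash
python3 - <<'E'
from h import *
go(.536,-.0525,79)
E
```

```text
t 9.63 tcp [0.4837 0.1643 0.2122] th 99.27 q [-0. -0.] F [ 2.1  0.8 -0.4] gap 0.599 gf 0.0
d m [ 0.0523 -0.2168] dx,dy share [-0.4447  0.0333]
rz share 0.0563
```

servo_tool(commands=[-0.0556,0.0042,0,0,0,0,0.2,-0.0556,0.0042,0,0,0,0,0.2,-0.0556,0.0042,0,0,0,0,0.2,-0.0556,0.0042,0,0,0,0,0.2,-0.0556,0.0042,0,0,0,0,0.2,-0.0556,0.0042,0,0,0,0,0.2,-0.0556,0.0042,0,0,0,0,0.2,-0.0556,0.0042,0,0,0,0,0.2,0,0,0.05,0,0,0.019,0.2,0,0,0.07,0,0,0.019,0.2,0,0,0.07,0,0,0.0183,0.2,0,0,0.07,0,0,0,0.2])

```text
t: 10.63
tcp_pos: [0.5373, -0.053, 0.0799]
tool_rot: [0.773, 0.634, 0.001, 0.001]
force: [1.7, -0.2, -0.1]
finger_gap: 0.599
gripper_force: 0.0
```

servo_tool(commands=[0,0,0.06,0,0,0,0.2,0,0,0,0,0,0,0.2,0,0,0,0,0,0,0.2])

```text
t: 10.88
tcp_pos: [0.5359, -0.0522, 0.0493]
tool_rot: [0.772, 0.636, -0.001, -0.001]
force: [0.1, 0.3, 0.1]
finger_gap: 0.598
gripper_force: 0.0
```

```bash
python3 - <<'E'
from h import *
s=snap('wrist')
for r in manip.silhouettes(s,'spacer_a'): print(round(r['conf'],2),r['box'],rect(s,r['pixels'],.016))
go(.536,-.053,78.9)
E
```

```text
0.83 [273.8, 150.1, 32.9, 166.8] [539.5 -52.3 111.3  20.6  78.9]
t 10.98 tcp [ 0.5382 -0.0528  0.0517] th 79.02 q [0.001 0.001] F [-0.5 -0.1 -0. ] gap 0.596 gf 0.0
d m [-0.0022 -0.0002] dx,dy share [-0.0013 -0.0042]
rz share 0.0003
```

servo_tool(commands=[0,0.001,0.04,0,0,0,0.2,0,0,0.035,0,0,0,0.2,0,0,0.016,0,0,0,0.2,0,0,0,0,0,0,-1,0,0,0,0,0,0,-1,0,0,0,0,0,0,-1,0,0,0,0,0,0,-1,0,0,0,0,0,0,-1,0,0,0,0,0,0,-1])

```text
t: 11.73
tcp_pos: [0.5385, -0.0529, 0.006]
tool_rot: [0.772, 0.636, 0.001, 0.001]
force: [-0.4, 0.1, 7.2]
finger_gap: 0.22
gripper_force: 40.5
```

servo_tool(commands=[0,0,-0.04,0,0,0,-1,0,0,-0.08,0,0,0,-1,0,0,-0.08,0,0,0,-1,0,0,-0.08,0,0,0,-1,0,0,-0.06,0,0,0,-1,0,0,0,0,0,0,-1])

```text
t: 12.23
tcp_pos: [0.5415, -0.0536, 0.1813]
tool_rot: [0.771, 0.636, 0.004, 0.006]
force: [0.6, -0.0, -0.5]
finger_gap: 0.217
gripper_force: 39.7
```

```bash
python3 - <<'E'
from h import *
c=np.array([.5434,.1736])+.060*np.array([np.cos(np.radians(9.1)),np.sin(np.radians(9.1))]);print(c)
go(*c,99.1)
s=snap('side')
for r in manip.silhouettes(s,'spacer_a'): print(round(r['conf'],2),r['box'],rect(s,r['pixels'],.058))
E
```

```text
[0.60264483 0.18308948]
t 12.23 tcp [ 0.5415 -0.0536  0.1813] th 79.03 q [0.004 0.006] F [ 0.6 -0.  -0.5] gap 0.217 gf 39.7
d m [0.0612 0.2367] dx,dy share [0.4881 0.03  ]
rz share -0.0558
0.53 [303.9, 212.9, 12.0, 29.4] [484.3 169.6 114.5  25.9 -83.3]
```

servo_tool(commands=[0,0,0,0,0,-0.0186,-1,0,0,0,0,0,-0.0186,-1,0,0,0,0,0,-0.0186,-1,0.0637,0.0286,0,0,0,0,-1,0.0637,0.0286,0,0,0,0,-1,0.0637,0.0286,0,0,0,0,-1,0.0637,0.0286,0,0,0,0,-1,0.0637,0.0286,0,0,0,0,-1,0.0637,0.0286,0,0,0,0,-1,0.0637,0.0286,0,0,0,0,-1,0,0,0.07,0,0,0,-1,0,0,0.07,0,0,0,-1])

```text
t: 13.33
tcp_pos: [0.602, 0.1861, 0.1036]
tool_rot: [0.647, 0.762, 0.001, 0.001]
force: [0.8, -0.9, -1.1]
finger_gap: 0.219
gripper_force: 39.8
```

servo_tool(commands=[0,0,0.07,0,0,0,-1,0,0,0,0,0,0,-1,0,0,0,0,0,0,-1])

```text
t: 13.58
tcp_pos: [0.5977, 0.183, 0.0657]
tool_rot: [0.649, 0.761, -0.003, -0.003]
force: [0.4, 0.1, 0.3]
finger_gap: 0.223
gripper_force: 39.7
```

```bash
python3 - <<'E'
from h import *
go(.6026,.1831,99.1)
E
```

```text
t 13.58 tcp [0.5977 0.183  0.0657] th 99.09 q [-0.003 -0.003] F [0.4 0.1 0.3] gap 0.223 gf 39.7
d m [0.0049 0.0001] dx,dy share [-0.0014  0.0097]
rz share -0.0
```

servo_tool(commands=[0,0.004,0.012,0,0,0,-1,0,0,0.012,0,0,0,-1,0,0,0.008,0,0,0,-1,0,0,0,0,0,0,-1,0,0,0,0,0,0,0,0,0,0,0,0,0,0,0,0,0,0,0,0,0.2,0,0,-0.02,0,0,0,0.2,0,0,-0.06,0,0,0,0.2,0,0,-0.08,0,0,0,0.2,0,0,-0.08,0,0,0,0.2,0,0,-0.08,0,0,0,0.2])

```text
t: 14.58
tcp_pos: [0.6025, 0.1837, 0.2158]
tool_rot: [0.649, 0.761, 0.0, -0.0]
force: [0.7, -0.0, -0.4]
finger_gap: 0.598
gripper_force: 0.0
```

servo_tool(commands=[-0.07,-0.03,-0.03,0,0,0,-1,-0.07,-0.03,-0.03,0,0,0,-1,-0.07,-0.03,-0.03,0,0,0,-1,-0.07,-0.03,-0.02,0,0,0,-1,0,0,0,0,0,0,-1,0,0,0,0,0,0,-1])

```text
t: 15.08
tcp_pos: [0.5659, 0.0341, 0.2702]
tool_rot: [0.65, 0.76, 0.001, 0.001]
force: [-0.0, 1.2, -0.3]
finger_gap: -0.001
gripper_force: 0.0
```

```bash
python3 - <<'E'
from h import *
st();s=snap('wrist','w4.png')
for q,z in [('spacer_a',.058),('upper_panel',.0785),('lower_panel',.042)]:
    for r in manip.silhouettes(s,q): print(q,round(r['conf'],2),r['box'],rect(s,r['pixels'],z))
s2=snap('side')
for q,z in [('spacer_a',.058),('upper_panel',.0785)]:
    for r in manip.silhouettes(s2,q): print(q,round(r['conf'],2),r['box'],rect(s2,r['pixels'],z))
E
```

```text
t 15.08 tcp [0.5659 0.0341 0.2702] th 98.86 q [0.001 0.001] F [-0.   1.2 -0.3] gap -0.001 gf 0.0
spacer_a 0.92 [206.6, 0.0, 30.2, 95.6] [486.7 152.3  84.6  22.4 -81.1]
spacer_a 0.59 [326.5, 0.0, 25.5, 94.3] [602.9 170.3  84.7  22.7 -81.7]
lower_panel 0.84 [189.7, 0.0, 182.6, 100.6] [546.  160.5 180.5  94.7   8.9]
spacer_a 0.78 [301.8, 216.3, 12.7, 27.0] [484.2 171.1 116.2  20.3 -81. ]
spacer_a 0.47 [254.7, 204.8, 19.0, 33.6] [602.2 187.2 115.2  25.1 -80.7]
upper_panel 0.58 [236.7, 231.8, 87.7, 54.1] [507.  323.5 184.2 135.9   8.2]
```

View pics/w4.png

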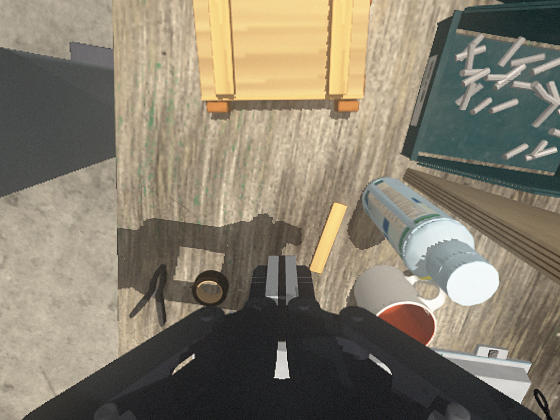

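View w4 shows both spacers lying on the lower panel at (222,45) and (340,45), straight across, and the thin lath untouched at (328,240). Next I'll look at the upper panel.

servo_tool(commands=[0.0626,-0.0007,-0.014,0,0,0,1,0.0626,-0.0007,-0.014,0,0,0,1,0.0626,-0.0007,-0.014,0,0,0,1,0.0626,-0.0007,-0.014,0,0,0,1,0.0626,-0.0007,-0.014,0,0,0,1,0.0626,-0.0007,-0.014,0,0,0,1,0.0626,-0.0007,-0.014,0,0,0,1,0,0,0,0,0,0,1,0,0,0,0,0,0,1])

```text
t: 16.18
tcp_pos: [0.5281, 0.2542, 0.3173]
tool_rot: [0.647, 0.762, 0.0, 0.0]
force: [0.0, -0.7, -0.3]
finger_gap: 1.002
gripper_force: 0.0
```

```bash
python3 - <<'E'
from h import *
st();s=snap('wrist','w5.png')
for q,z in [('spacer_a',.058),('upper_panel',.0785),('lower_panel',.042),('stand',.0605)]:
    for r in manip.silhouettes(s,q): print(q,round(r['conf'],2),r['box'],rect(s,r['pixels'],z))
E
```

```text
t 16.18 tcp [0.5281 0.2542 0.3173] th 99.36 q [0. 0.] F [ 0.  -0.7 -0.3] gap 1.002 gf 0.0
spacer_a 0.74 [321.4, 184.8, 13.9, 77.6] [600.8 184.7 112.4  21.4 -80.9]
spacer_a 0.63 [212.2, 364.4, 26.6, 20.5] [ 484.8 -101.8   55.9   32.    48.5]
spacer_a 0.55 [230.7, 181.9, 17.9, 78.1] [484.4 166.5 111.   20.4 -81.6]
spacer_a 0.37 [340.6, 367.8, 24.6, 26.3] [699.1 -77.3  66.2  40.1 -67.4]
upper_panel 0.73 [192.8, 54.1, 157.9, 116.6] [505.3 314.2 179.1 120.    7.3]
lower_panel 0.93 [216.7, 175.9, 134.9, 82.5] [543.4 175.4 178.8 123.4   9.3]
stand 0.83 [208.0, 61.2, 164.3, 202.7] [523.5 309.1 199.6 135.3   9.3]
stand 0.6 [178.9, 360.2, 10.1, 12.2] [426.8 -93.8  26.7  12.8 -85.8]
```

View pics/w5.png

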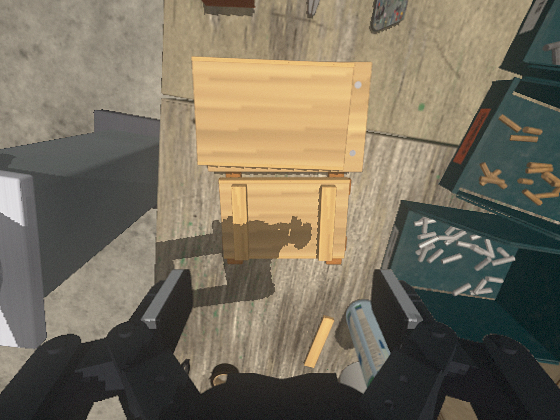

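View w5 shows the upper panel at (280,112), slightly left of the lower panel, which is at (285,215) with both sticks on it. Its offset is −15 mm in stand x. I'll nudge its left edge with closed fingers first, then push with the two open fingers.

servo_tool(commands=[0.0252,-0.057,0,0,0,0,-1,0.0252,-0.057,0,0,0,0,-1,0.0252,-0.057,0,0,0,0,-1,0.0252,-0.057,0,0,0,0,-1,0.0252,-0.057,0,0,0,0,-1,0,0,0.075,0,0,0,-1,0,0,0.075,0,0,0,-1,0,0,0.075,0,0,0,-1,0,0,0.075,0,0,0,-1,0,0,0.075,0,0,0,-1,0,0,0.075,0,0,0,-1,0,0,0,0,0,0,-1])

```text
t: 17.43
tcp_pos: [0.3741, 0.2886, 0.0855]
tool_rot: [0.65, 0.76, -0.007, -0.003]
force: [-1.0, 0.1, 0.3]
finger_gap: -0.002
gripper_force: 0.0
```

servo_tool(commands=[0,0,0.036,0,0,0,-1,0,0,0,0,0,0,-1,0,0,0,0,0,0,-1])

```text
t: 17.68
tcp_pos: [0.3788, 0.2914, 0.0754]
tool_rot: [0.649, 0.761, 0.0, 0.0]
force: [-0.5, -0.2, 0.5]
finger_gap: 0.003
gripper_force: 0.0
```

```bash
python3 - <<'E'
from h import *
p,th=st();y=np.radians(9.2);d=p[:2]-[.5434,.1745];print('lowerframe',d@[np.cos(y),np.sin(y)],d@[-np.sin(y),np.cos(y)])
E
```

```text
t 17.68 tcp [0.3788 0.2914 0.0754] th 99.03 q [0. 0.] F [-0.5 -0.2  0.5] gap 0.003 gf 0.0
lowerframe -0.14380587432321004 0.1416965648178041
```

servo_tool(commands=[0.005,0,0.01,0,0,0,-1,0,0.011,0,0,0,0,-1,0,0.011,0,0,0,0,-1,0,0.011,0,0,0,0,-1,0,0.008,0,0,0,0,-1,0,0.008,0,0,0,0,-1,0,0.008,0,0,0,0,-1,0,0.008,0,0,0,0,-1,0,0,0,0,0,0,-1])

```text
t: 18.43
tcp_pos: [0.4087, 0.2988, 0.0693]
tool_rot: [0.649, 0.761, -0.002, -0.001]
force: [-3.3, -0.3, 3.7]
finger_gap: -0.003
gripper_force: 2.2
```

```bash
cat >> h.py <<'E'
def lf():
    p,th=st();y=np.radians(9.2);d=p[:2]-[.5434,.1745];print('tcp in lowerframe',(d@[np.cos(y),np.sin(y)]).round(4),(d@[-np.sin(y),np.cos(y)]).round(4))
def up(n,z=.0785):
    s=snap(n);y=np.radians(9.2)
    for r in manip.silhouettes(s,'upper_panel')[:1]:
        R=rect(s,r['pixels'],z);d=R[:2]/1000-[.5434,.1745]
        print(n,round(r['conf'],2),R,'lf',(d@[np.cos(y),np.sin(y)]).round(4),(d@[-np.sin(y),np.cos(y)]).round(4))
E
python3 - <<'E'
from h import *
lf();up('wrist');up('scene');up('side')
E
```

```text
t 18.43 tcp [0.4087 0.2988 0.0693] th 99.08 q [-0.002 -0.001] F [-3.3 -0.3  3.7] gap -0.003 gf 2.2
tcp in lowerframe -0.1131 0.1442
wrist 0.69 [486.8 312.5 138.8 123.9   8. ] lf -0.0338 0.1453
scene 0.6 [503.8 308.3 194.5 130.3   9.1] lf -0.0177 0.1384
side 0.67 [597.7 528.6  77.9  38.6 -85.4] lf 0.1102 0.3409
```

servo_tool(commands=[0,0.006,-0.002,0,0,0,-1,0,0.006,0,0,0,0,-1,0,0.006,0,0,0,0,-1,0,0,0,0,0,0,-1,0,-0.03,0,0,0,0,-1,0,-0.04,0,0,0,0,-1,0,0,-0.07,0,0,0,-1,0,0,-0.08,0,0,0,-1,0,0,-0.08,0,0,0,-1,0,0,-0.08,0,0,0,-1,0,0,-0.08,0,0,0,-1,0,0,-0.08,0,0,0,-1])

```text
t: 19.73
tcp_pos: [0.3849, 0.2954, 0.308]
tool_rot: [0.649, 0.761, 0.002, 0.001]
force: [0.6, 0.6, -0.0]
finger_gap: -0.001
gripper_force: 0.0
```

servo_tool(commands=[0,0.06,0,0,0,0,1,0,0.06,0,0,0,0,1,0,0.06,0,0,0,0,1,0,0.06,0,0,0,0,1,0,0.06,0,0,0,0,1,0,0,0,0,0,0,1,0,0,0,0,0,0,1])

```text
t: 20.32
tcp_pos: [0.5342, 0.3188, 0.3047]
tool_rot: [0.649, 0.761, 0.001, 0.0]
force: [-0.5, -0.4, -0.3]
finger_gap: 0.978
gripper_force: 0.0
```

```bash
python3 - <<'E'
from h import *
lf();up('wrist');up('side')
E
```

```text
t 20.32 tcp [0.5342 0.3188 0.3047] th 99.02 q [0.001 0.   ] F [-0.5 -0.4 -0.3] gap 0.978 gf 0.0
tcp in lowerframe 0.014 0.1439
side 0.78 [521.5 325.5 181.1 132.8   7.1] lf 0.0025 0.1526
```

servo_tool(commands=[0.0404,-0.0056,0,0,0,0,1,0.0404,-0.0056,0,0,0,0,1,0.0404,-0.0056,0,0,0,0,1,0.0404,-0.0056,0,0,0,0,1,0.0404,-0.0056,0,0,0,0,1,0,0,0.07,0,0,0,1,0,0,0.07,0,0,0,1,0,0,0.07,0,0,0,1,0,0,0.07,0,0,0,1,0,0,0.07,0,0,0,1,0,0,0.07,0,0,0,1,0,0,0,0,0,0,1])

```text
t: 21.52
tcp_pos: [0.4969, 0.4135, 0.0885]
tool_rot: [0.649, 0.761, -0.007, -0.002]
force: [-1.5, -1.8, -0.9]
finger_gap: 1.007
gripper_force: 0.0
```

servo_tool(commands=[0,0,0.04,0,0,0,1,0,0,0.018,0,0,0,1,0,0,0,0,0,0,1,0,0,0,0,0,0,1])

```text
t: 21.85
tcp_pos: [0.5027, 0.4167, 0.0677]
tool_rot: [0.649, 0.761, 0.001, 0.0]
force: [0.1, 0.5, 0.5]
finger_gap: 0.994
gripper_force: 0.0
```

```bash
python3 - <<'E'
from h import *
lf();s=snap('side','s6.png')
im=cv2.imread('pics/s6.png');cv2.imwrite('pics/s6.png',cv2.resize(im[180:320,200:386],None,fx=4,fy=4,interpolation=cv2.INTER_CUBIC))
E
```

```text
t 21.85 tcp [0.5027 0.4167 0.0677] th 99.11 q [0.001 0.   ] F [0.1 0.5 0.5] gap 0.994 gf 0.0
tcp in lowerframe -0.0015 0.2456
```

View pics/s6.png

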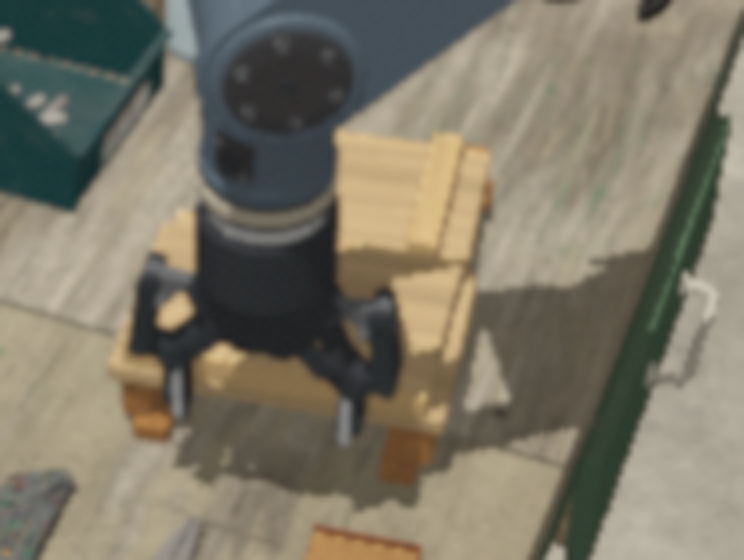

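View s6 shows the open fingers just beyond the panel's outer edge, tips at about crop (178,422) and (345,442). I'll check the tip height by projection.

```bash
python3 - <<'E'
from h import *
s=snap('side');y=np.radians(9.2);X=np.array([np.cos(y),np.sin(y)]);Y=np.array([-np.sin(y),np.cos(y)])
for sx in(1,-1):
  for z in(.05,.06,.07,.08):
    p=np.array([.5434,.1745])+X*(-.0015+sx*.046)+Y*(.2456+.011); print(sx,z,((proj(s,[(*p,z)])[0]-[200,180])*4).round())
E
```

```text
1 0.05 [179. 458.]
1 0.06 [179. 446.]
1 0.07 [179. 434.]
1 0.08 [179. 422.]
-1 0.05 [339. 486.]
-1 0.06 [340. 474.]
-1 0.07 [340. 462.]
-1 0.08 [341. 449.]
```

servo_tool(commands=[0,0.003,0.031,0,0,0,1,0,0,0,0,0,0,1,-0.02,0,0,0,0,0,1,-0.02,0,0,0,0,0,1,-0.012,0,0,0,0,0,1,-0.012,0,0,0,0,0,1,-0.012,0,0,0,0,0,1,-0.012,0,0,0,0,0,1,0,0,0,0,0,0,1])

```text
t: 22.7
tcp_pos: [0.5116, 0.372, 0.0513]
tool_rot: [0.649, 0.761, 0.0, 0.0]
force: [0.5, 0.3, 0.4]
finger_gap: 0.998
gripper_force: 0.0
```

```bash
python3 - <<'E'
from h import *
lf();up('scene');up('side')
E
```

```text
t 22.7 tcp [0.5116 0.372  0.0513] th 99.05 q [0. 0.] F [0.5 0.3 0.4] gap 0.998 gf 0.0
tcp in lowerframe 0.0002 0.2001
scene 0.85 [519.9 298.1 195.1 131.1   9.5] lf -0.0034 0.1258
side 0.92 [463.4 298.8 140.6  66.3 -72. ] lf -0.0591 0.1355
```

servo_tool(commands=[-0.012,0,0,0,0,0,1,-0.012,0,0,0,0,0,1,-0.012,0,0,0,0,0,1,-0.012,0,0,0,0,0,1,-0.012,0,0,0,0,0,1,-0.012,0,0,0,0,0,1,-0.012,0,0,0,0,0,1,-0.012,0,0,0,0,0,1,-0.012,0,0,0,0,0,1,-0.012,0,0,0,0,0,1,-0.012,0,0,0,0,0,1,0,0,0,0,0,0,1])

```text
t: 23.9
tcp_pos: [0.5216, 0.3066, 0.0509]
tool_rot: [0.649, 0.761, -0.0, 0.0]
force: [0.4, 0.4, -0.0]
finger_gap: 0.998
gripper_force: 0.0
```

```bash
python3 - <<'E'
from h import *
lf();up('scene');s=snap('side','s7.png')
im=cv2.imread('pics/s7.png');cv2.imwrite('pics/s7.png',cv2.resize(im[180:320,200:386],None,fx=4,fy=4,interpolation=cv2.INTER_CUBIC))
for r in manip.silhouettes(s,'spacer_a'): print(round(r['conf'],2),r['box'],rect(s,r['pixels'],.058))
E
```

```text
t 23.9 tcp [0.5216 0.3066 0.0509] th 99.05 q [-0.  0.] F [ 0.4  0.4 -0. ] gap 0.998 gf 0.0
tcp in lowerframe -0.0004 0.1339
scene 0.66 [528.6 232.8 194.4 128.9   9. ] lf -0.0053 0.0599
0.52 [308.8, 216.9, 6.0, 4.6] [491.9 128.9  29.5  18.5 -71.4]
```

View pics/s7.png

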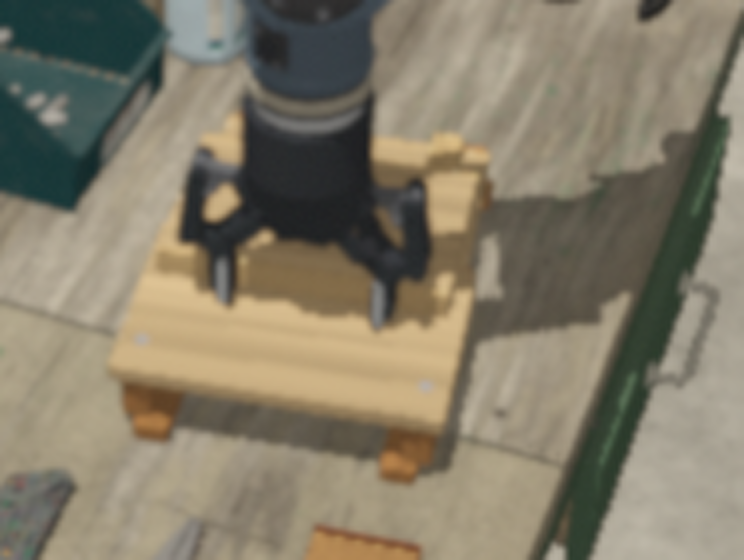

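View s7 shows the panel halfway across, square, with spacer ends visible beyond it at crop (445,150) and (235,125). I'll continue pushing.

servo_tool(commands=[-0.0115,0,0,0,0,0,1,-0.0115,0,0,0,0,0,1,-0.0115,0,0,0,0,0,1,-0.0115,0,0,0,0,0,1,-0.0115,0,0,0,0,0,1,-0.0115,0,0,0,0,0,1,-0.0115,0,0,0,0,0,1,-0.0115,0,0,0,0,0,1,-0.0115,0,0,0,0,0,1,-0.0115,0,0,0,0,0,1,0,0,0,0,0,0,1])

```text
t: 25.02
tcp_pos: [0.5307, 0.2499, 0.0509]
tool_rot: [0.649, 0.761, -0.0, 0.0]
force: [-0.3, -1.3, 0.0]
finger_gap: 0.999
gripper_force: 0.0
```

```bash
python3 - <<'E'
from h import *
lf();up('scene',.076);up('side',.076)
E
```

```text
t 25.02 tcp [0.5307 0.2499 0.0509] th 99.04 q [-0.  0.] F [-0.3 -1.3  0. ] gap 0.999 gf 0.0
tcp in lowerframe -0.0005 0.0765
scene 0.75 [537.7 177.  191.4 126.1   9.2] lf -0.0052 0.0034
side 0.81 [537.7 231.3  86.9  56.    9.1] lf 0.0035 0.057
```

servo_tool(commands=[-0.004,0,0,0,0,0,1,-0.004,0,0,0,0,0,1,0,0,0,0,0,0,1,0.02,0,0,0,0,0,1,0.04,0,0,0,0,0,1,0,0,-0.05,0,0,0,1,0,0,-0.08,0,0,0,1,0,0,-0.08,0,0,0,1,0,0,-0.08,0,0,0,1,0,0,-0.08,0,0,0,1,0,0,-0.08,0,0,0,1,0,0,-0.06,0,0,0,1])

```text
t: 26.22
tcp_pos: [0.5266, 0.2778, 0.3098]
tool_rot: [0.649, 0.761, 0.002, 0.001]
force: [1.0, 1.2, -0.3]
finger_gap: 1.001
gripper_force: 0.0
```

servo_tool(commands=[-0.07,0,0,0,0,0,1,-0.07,0,0,0,0,0,1,-0.07,0,0,0,0,0,1,-0.07,0,0,0,0,0,1,-0.07,0,0,0,0,0,1,0,0,0,0,0,0,1,0,0,0,0,0,0,1])

```text
t: 26.8
tcp_pos: [0.5541, 0.1028, 0.3058]
tool_rot: [0.65, 0.76, -0.0, -0.0]
force: [0.3, -0.0, -0.0]
finger_gap: 1.0
gripper_force: 0.0
```

```bash
python3 - <<'E'
from h import *
lf();up('scene',.076);up('side',.076);up('wrist',.076)
a=snap('wrist')['img'][:,:,::-1];s=snap('side');b=s['img'][170:310,210:360][:,:,::-1]
for q in('spacer_a','lower_panel'):
  for r in manip.silhouettes(s,q): print(q,round(r['conf'],2),r['box'])
b=cv2.resize(b,(400,373),interpolation=cv2.INTER_CUBIC);a=cv2.resize(a,(400,300))
c=np.zeros((373,800,3),np.uint8);c[:300,:400]=a;c[:,400:]=b;cv2.imwrite('pics/f.png',c)
E
```

```text
t 26.8 tcp [0.5541 0.1028 0.3058] th 98.9 q [-0. -0.] F [ 0.3 -0.  -0. ] gap 1.0 gf 0.0
tcp in lowerframe -0.0009 -0.0725
scene 0.85 [539.7 175.4 193.5 125.2   9.1] lf -0.0035 0.0015
side 0.89 [545.6 189.3 183.1 140.9   9.2] lf 0.0045 0.0143
wrist 0.86 [545.3 176.6 179.2 120.7   9.3] lf 0.0022 0.0018
lower_panel 0.48 [248.3, 227.3, 75.2, 20.4]
```

View pics/f.png

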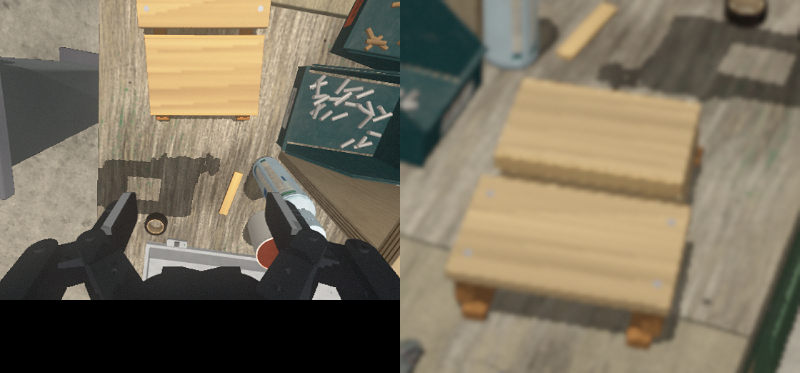

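View f shows the upper panel square over the lower one (about 2 mm off), level, with a clear gap to the ledge. No spacer is protruding at its front edge, around (205,117). I'll hand in now.

```bash
python3 -c "
from station import manip
print(manip.sign_off())"
```

```text
the job is handed in; nothing more can be done
None
```

Job handed in at about 27 s: both thick spacers were laid across the lower panel, and by the last pictures the upper panel sits flat on them, about 2–3 mm off centre and clear of the ledge; sign-off returned no verdict.

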